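# Pack the sampling tray: drip plate, then tube rack over it, then swing the retainer across

### The job

Pack the blue sampling tray: lay the steel drip plate flat on the tray floor inside its four corner lugs first, then stand the white tube rack over it, both feet flat on the tray floor between their stops, and finally swing the tray's retaining arm fully home across the rack's foot. Set the parts down rather than dropping them, and leave the two jars and the grey case where they are.

Things in the scene. Friction and masses are not known exactly. Their poses are not given: they have to be found in the camera images.
- tray: Blue open tray with grey lugs and stops on its floor, does not move, 160 (x) x 236 (y) mm, floor 4 mm thick, walls 4 mm thick and 22 mm high. Origin: centre of its underside; z up, y along its length. Plate and rack both belong centred on the tray, their y along the tray's y, either way round.
- tray_bed (a point): Centre of the tray floor's upper face, 4 mm above the tray's origin, axes as the tray. On the floor stand, 8 mm high: four L-shaped corner lugs round the plate's place, inner faces at x +-39, y +-49 mm (4 mm play each way), and stops for the rack's feet, inner faces at x +-45 mm (near both ends) and y +-103 mm (5 mm play each way).
- plate: Steel drip plate, 70 (x) x 90 (y) x 6 mm, slotted, with a lifting rib standing along the middle of its top: 14 mm thick (x), 60 mm long (y), top 32 mm above the underside. Origin: centre of its underside. Lies on the bench at the start. About 0.2 kg.
- rack: White tube rack, a bridge 80 (x) x 196 (y) mm: perforated deck 38 to 44 mm up, on two upright ends (y 60 to 68 mm either side), each with a solid toe 20 mm high out to y +-98 mm. Carrying bar above the deck along y: 14 mm thick, 110 mm long, 70 to 84 mm up, on two posts 12 mm square at y +-49 mm. Origin: centre of its underside. Stands on the bench at the start. About 0.35 kg.
- retainer (a joint): Angle of the tray's retaining arm about its upright pivot (rad): 0 = closed at its stop, arm along the tray's -x, 3 mm above the rack's toe at the tray's +y end; grows as it opens; 1.57 = along the tray's +y, out over the tray's end; limit 1.75. Starts open (1.1 to 1.7). Stays where it is left; takes about 1 N at the knob.
- retainer_hinge (a point): On the pivot axis of the arm, at tray x +62, y +88 mm, 31 mm above the tray's underside, at mid-thickness of the arm (flat bar 12 mm wide, 8 mm thick, reaching 90 mm from the pivot).
- retainer_knob (a point): Centre of the top of the upright round knob on the arm, 80 mm from the pivot: 16 mm in diameter, 27 mm tall above the arm, its top 62 mm above the bench.
- jar_a: Pale round jar with blue cap, 60 mm in diameter, 85 mm high, a bystander. Origin: centre of its underside.
- jar_b: A second jar like jar_a, a bystander. Origin: centre of its underside.
- case: Grey closed instrument case, 110 x 170 x 30 mm, a bystander. Origin: centre of its underside.
There are look-alikes about, which are no part of the job. Of the things that look like the rack, take the one that is farthest from the robot's base at the start. Of the things shaped like the plate, the steel one is meant.

How it is judged (in metres and radians):
On the way, in this order (a step that is already met when the one before it is completed fails the run):
1. the drip plate lies flat on the tray floor inside its corner lugs, let go, before the rack is over it (x of plate in the frame of tray_bed between -0.007 and 0.007 m and y of plate in the frame of tray_bed between -0.007 and 0.007 m and z of plate in the frame of tray_bed between -0.003 and 0.003 m and angle between the y axis of plate and the y axis of tray_bed, either way round below 0.14 rad and angle between plate's own z axis and vertical below 0.05 rad and contact force between the fingers and plate below 0.1 N and horizontal distance between rack and tray_bed above 0.1 m), for 0.2 s.
2. the tube rack stands over the plate, both feet flat on the tray floor between their stops, let go, the retaining arm still open (x of rack in the frame of tray_bed between -0.008 and 0.008 m and y of rack in the frame of tray_bed between -0.008 and 0.008 m and z of rack in the frame of tray_bed between -0.003 and 0.003 m and angle between the y axis of each of rack, plate and the y axis of tray_bed, either way round below 0.14 rad and angle between each of rack, plate's own z axis and vertical below 0.05 rad and contact force between the fingers and rack below 0.1 N and x of plate in the frame of tray_bed between -0.007 and 0.007 m and y of plate in the frame of tray_bed between -0.007 and 0.007 m and z of plate in the frame of tray_bed between -0.003 and 0.003 m and value of joint retainer above 0.5 rad), for 0.2 s.
At the end, for the whole second after the job is handed in: Plate flat on the tray floor inside its lugs (within 7 mm of centre, 3 mm in height, 0.14 rad in yaw), rack over it flat on the tray floor between its stops (within 8 mm, 3 mm in height, 0.14 rad), both at rest, and the retaining arm within 0.12 rad of closed (x of plate in the frame of tray_bed between -0.007 and 0.007 m and y of plate in the frame of tray_bed between -0.007 and 0.007 m and z of plate in the frame of tray_bed between -0.003 and 0.003 m and angle between the y axis of each of plate, rack and the y axis of tray_bed, either way round below 0.14 rad and angle between each of plate, rack's own z axis and vertical below 0.05 rad and x of rack in the frame of tray_bed between -0.008 and 0.008 m and y of rack in the frame of tray_bed between -0.008 and 0.008 m and z of rack in the frame of tray_bed between -0.003 and 0.003 m and linear speed of each of plate, rack below 0.02 m/s and value of joint retainer below 0.12 rad); the robot touches nothing.
It fails at once if the plate is dropped (falls faster than 0.6 m/s out of the fingers) (linear speed of plate above 0.6 m/s and contact force between the fingers and plate below 0.05 N).
It fails at once if the rack is dropped (falls faster than 0.6 m/s out of the fingers) (linear speed of rack above 0.6 m/s and contact force between the fingers and rack below 0.05 N).
It fails at once if jar_a is moved more than 30 mm or tipped (distance of jar_a from where it was at the start of the episode above 0.03 m or angle between jar_a's own z axis and vertical above 0.3 rad).
It fails at once if jar_b is moved more than 30 mm or tipped (distance of jar_b from where it was at the start of the episode above 0.03 m or angle between jar_b's own z axis and vertical above 0.3 rad).
It fails at once if case is moved more than 30 mm or tipped (distance of case from where it was at the start of the episode above 0.03 m or angle between case's own z axis and vertical above 0.3 rad).
It also fails if it takes over 64 s, if anything falls off the work surface, if the arm or the gripper's body presses on something with over 40 N, if the wrist force passes 120 N, or if a joint passes its speed limit or range.

### The arm

A 6-joint arm with a two-finger parallel gripper is mounted at the origin on the work surface. World frame = base frame: x ahead of the robot, y to its left, z up, the work surface at z = 0. Lengths are in mm, angles in degrees, forces in N, time in s.
With the tool pointing down it reaches from about 200 to 875 mm from the base axis. Payload 3.4 kg.
Tool frame: the origin (TCP) lies on the centre line of the jaws, within the pads' length; the fingertips stand 25 mm ahead of it and the grasp point (between the pads) lies 6 mm ahead of it; y points along the fingers, x is the direction in which the jaws open and shut, and the axes are right-handed (so a half turn about y gives the same grasp; the last joint's range is limited). The gripper opens to 94 mm and grips with 3 to 60 N. Pads are 16 mm wide; open, the fingers measure 119 mm over their backs; the gripper's body (75 mm by 177 mm) begins 78 mm behind the grasp point.
Start: joints at [-78.896, 15.808, 86.224, -0, 77.962, -6.933], TCP at [178.035, -546.781, 199.993] pointing down, gripper open.
Joint ranges: [-165.64, 165.64], [-43.16, 119.46], [12.63, 154.43], [-67.54, 247.53], [6.08, 155.33], [-154.97, 154.97]. Speed limits (degrees/s): [147.25, 147.25, 180, 180, 180, 180].

### API

Orientations are given as [roll, pitch, yaw] about the fixed x, y, z axes, in that order (R = Rz(yaw) Ry(pitch) Rx(roll)).
In Python, from station import robot gives the robot as it stands.
- The arm moves only by the shell command python3 -m pendant 'ROWS' [FORCE]. ROWS is JSON, a list of rows, each an object with "dp": the shift along the tool's x, y, z in m, a list of three; "rotation": the turn, a rotation vector about the tool's x, y, z in rad, a list of three; "gripper": the finger opening in m, from 0 to 0.094. In form: [{"dp": [tx, ty, tz], "rotation": [wx, wy, wz], "gripper": gripper}, ...]. A call has exactly 8 rows; each row is the pose to reach, as a shift and turn from the pose measured when the call began, along the tool's axes at that moment; what a row does not reach only later rows make up. A row lasts 1/12 s, in which the tool goes at most 41.7 mm and 7.16 degrees, less where a joint would pass 70% of its speed; a pose out of reach is approached as far as the arm can. A call with a gripper value outside its range is refused whole. The fingers move at their own pace and stop on an object; FORCE is the grip in N (left out, the last holds). Time passes only in rows, so rows that repeat a pose let the fingers close, or fill a call up. It gives the time, the measured TCP pose, the force and the opening at its end, in the units of the state.
- robot.get_obs(): the state, without advancing time (a new reading comes with each control period).
- robot.grab_frame(name): name is "scene" or "top" or "wrist"; returns a dict with "color" (420x560x3 uint8, red, green, blue), "z_map" (420x560 float32, mm along the optical axis (not along the pixel's ray), 0 where there is no reading), "mtx" (3x3 intrinsics, pixels), "extrinsics" (4x4, takes a point from camera to world coordinates). Camera axes: x right, y up, looking along -z (the intrinsics and any distortion apply to the point x, -y, -z); pixel columns grow to the right and rows downward; lengths in mm; the calibration is good to about 2 mm. A picture is of the moment at which its call begins.
- robot.hand_in(): hands the job in, once; it reports no verdict.
The state is a dict: "time": time; "q": joint angles; "joint_velocities": joint speeds; "effort": joint torques, N m; "tcp_pos": TCP position; "ee_rot": TCP orientation; "ft_force": force on the tool from outside, world axes, zero at the start; "torque": the same for the moment, N m; "opening": opening from 0.0 (shut) to 1.0 (fully open).
Only numpy, scipy, OpenCV 4.12 (cv2) and the standard library are available. Lean on these libraries where they do the work, as an engineer would, in place of code of your own. Each camera call takes 0.05 s, during which the arm holds its last target. There are 200 camera calls.

## Working session

There is one attempt and no reset: what is moved stays moved. The work goes in short steps, Python scripts to look and compute and a shell command to move; the robot and the scene stay as the last step left them, time stands still between calls to the robot, and variables do not carry over. Pictures are saved under pics/ and viewed, about 8 in all and at most 12, crops included, and the job is handed in when it is done.

```bash
mkdir -p pics; ls; cat > h.py <<'E'
import numpy as np,cv2
from station import robot
from scipy.spatial.transform import Rotation as R
def grab(n,save=None):
    f=robot.grab_frame(n)
    np.savez('%s.npz'%n,**{k:np.asarray(f[k]) for k in('color','z_map','mtx','extrinsics')})
    if save: cv2.imwrite('pics/'+save,f['color'][:,:,::-1])
    return f
def load(n): return dict(np.load('%s.npz'%n))
def cloud(f):
    K=f['mtx'];z=f['z_map'];v,u=np.mgrid[:z.shape[0],:z.shape[1]]
    P=np.stack([(u-K[0,2])/K[0,0]*z,-(v-K[1,2])/K[1,1]*z,-z],-1)
    W=P@f['extrinsics'][:3,:3].T+f['extrinsics'][:3,3]
    W[z==0]=np.nan
    return W
E
python3 - <<'E'
from h import *
o=robot.get_obs();print(o)
f=grab('top','top0.png');grab('scene','scene0.png')
print(f['mtx'],f['extrinsics'])
E
```

```text
pics
{'time': 0.0, 'q': array([-7.88960800e+01,  1.58450462e+01,  8.62927368e+01,  1.10704359e-04,
        7.79614186e+01, -6.93262916e+00]), 'joint_velocities': array([-0.01155493, -0.03146447,  0.02887436,  0.02718725, -0.08577432,
        0.0896655 ]), 'effort': array([ 3.15091260e-03, -4.04571676e+01, -2.37223488e+01,  7.04648369e-02,
        3.43693967e-02, -1.42540171e-04]), 'tcp_pos': array([ 177.92203061, -546.19129457,  199.14765517]), 'ee_rot': array([-89.9879187 ,   0.09846326, -71.96346365]), 'ft_force': array([ 0.41807545, -0.19074947, -0.62105334]), 'torque': array([ 0.00347613,  0.01214986, -0.01614336]), 'opening': 0.9995438728805565}
[[462.4827163    0.         281.15054601]
 [  0.         462.4827163  211.47990696]
 [  0.           0.           1.        ]] [[ 2.23505569e-02  9.89971714e-01 -1.39486408e-01  3.78899582e+02]
 [-9.99322800e-01  1.80432590e-02 -3.20683934e-02 -4.00941528e+01]
 [-2.92300130e-02  1.40108694e-01  9.89704582e-01  1.21477068e+03]
 [ 0.00000000e+00  0.00000000e+00  0.00000000e+00  1.00000000e+00]]
```

View pictures.

View pics/top0.png

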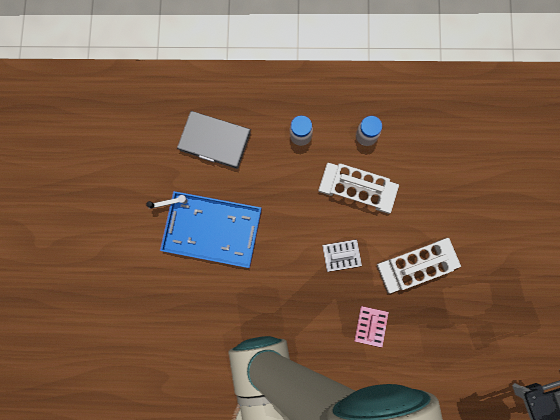

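View pics/scene0.png

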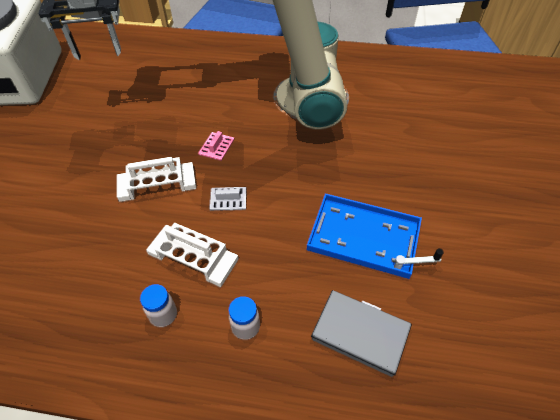

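```bash
cat > meas.py <<'E'
from h import *
def rect(W,m,lab):
    p=W[m][:,:2].astype(np.float32); c,s,a=cv2.minAreaRect(p)
    if s[0]<s[1]: s=s[::-1]; a+=90
    print(lab,len(p),'c',np.round(c,1),'size',np.round(s,1),'longaxis deg',round((a+90)%180-90,2),'zmed',np.round(np.median(W[m][:,2]),1)); return c
if __name__=='__main__':
    f=load('top');W=cloud(f);C=f['color'].astype(int);v,u=np.mgrid[:420,:560]
    Z=W[...,2]
    box=lambda a,b,c,d:(u>a)&(u<c)&(v>b)&(v<d)
    print('bench z',np.nanmedian(Z[60:100,100:400]))
    B=box(312,155,402,222); rect(W,B&(Z>76)&(Z<95),'rackbar'); rect(W,B&(Z>10)&(Z<55),'rack low'); rect(W,B&(Z>34)&(Z<50),'rackdeck')
    B=box(315,232,368,280); rect(W,B&(Z>24),'rib'); rect(W,B&(Z>3),'plate')
    B=box(155,185,268,275); blue=(C[...,2]>C[...,0]+60)
    rect(W,B&blue&(Z>17)&(Z<26),'traytop'); rect(W,B&blue&(Z<10),'floor')
    B=box(135,190,195,215); rect(W,B&(Z>28)&(Z<45)&~blue,'arm'); rect(W,B&(Z>50),'knob')
    for n,b in dict(jb=(355,110,388,150),ja=(285,110,318,150),case=(172,108,255,168)).items(): rect(W,box(*b)&(Z>(25 if n=='case' else 70)),n)
E
python3 meas.py
```

```text
bench z -2.233599830809908
rackbar 258 c [ 616.2 -203.3] size [109.1  15.5] longaxis deg 72.96 zmed 81.8
rack low 1497 c [ 615.9 -203.4] size [196.2  82.5] longaxis deg 73.54 zmed 38.4
rackdeck 811 c [ 616.2 -203.3] size [135.8  82.5] longaxis deg 73.22 zmed 42.0
rib 126 c [ 437.7 -161.5] size [58.3 13.8] longaxis deg -79.25 zmed 30.0
plate 743 c [ 435.3 -159. ] size [129.8 118.8] longaxis deg 89.75 zmed 5.6
traytop 427 c [498.8 181.4] size [237.3 159.9] longaxis deg 80.39 zmed 20.2
floor 4557 c [499.  188.5] size [239.  159.6] longaxis deg 80.12 zmed 2.0
arm 170 c [566.6 295.2] size [94.6 19.6] longaxis deg -78.98 zmed 34.0
knob 37 c [555.5 334.1] size [15.4 13.7] longaxis deg 45.06 zmed 58.1
jb 358 c [ 761.3 -225.6] size [52.2 50.6] longaxis deg 0.2 zmed 82.8
ja 347 c [759.9 -49. ] size [51.7 51. ] longaxis deg 1.5 zmed 82.6
case 2210 c [738.4 183.6] size [169.8 113.7] longaxis deg 72.93 zmed 28.1
```

```bash
cat > go.py <<'E'
import sys
from h import *
# go.py x y z yaw : dp (m) and rotvec to goal TCP, tool down
x,y,z,yaw=map(float,sys.argv[1:5]);o=robot.get_obs()
Rc=R.from_euler('xyz',o['ee_rot'],degrees=True)
Rg=R.from_euler('xyz',[-90,0,yaw],degrees=True)
d=Rc.inv().apply(np.array([x,y,z])-o['tcp_pos'])/1000
print('t',round(o['time'],2),'pos',o['tcp_pos'].round(1),'rot',o['ee_rot'].round(2),'F',o['ft_force'].round(1),'op',round(o['opening']*94,1))
print('dp',d.round(4),'rotvec',(Rc.inv()*Rg).as_rotvec().round(4),'dist mm',round(1000*np.linalg.norm(d),1))
E
python3 go.py 437.7 -161.5 200 10.75
```

```text
t 0.1 pos [ 177.9 -546.2  199.2] rot [-89.99   0.09 -71.96] F [-0.5  0.5  0.3] op 93.9
dp [-2.854e-01 -3.000e-04  3.661e-01] rotvec [-1.3000e-03 -1.4436e+00 -1.1000e-03] dist mm 464.2
```

```bash
P='python3 -m pendant'
$P '[{"dp":[-0.024,0,0.030],"rotation":[0,-0.12,0],"gripper":0.05},{"dp":[-0.048,0,0.061],"rotation":[0,-0.24,0],"gripper":0.05},{"dp":[-0.071,0,0.092],"rotation":[0,-0.36,0],"gripper":0.05},{"dp":[-0.095,0,0.122],"rotation":[0,-0.48,0],"gripper":0.05},{"dp":[-0.119,0,0.153],"rotation":[0,-0.6,0],"gripper":0.05},{"dp":[-0.143,0,0.183],"rotation":[0,-0.72,0],"gripper":0.05},{"dp":[-0.167,0,0.214],"rotation":[0,-0.84,0],"gripper":0.05},{"dp":[-0.19,0,0.244],"rotation":[0,-0.96,0],"gripper":0.05}]'
python3 go.py 437.7 -161.5 150 10.75
```

```text
time: 0.77
tcp_pos: [351.5, -288.0, 199.3]
ee_rot: [-89.9, 0.1, -16.6]
ft_force: [-0.1, -0.7, -0.3]
opening: 0.531
t 0.77 pos [ 351.5 -288.   199.3] rot [-8.989e+01  6.000e-02 -1.665e+01] F [-0.1 -0.7 -0.3] op 49.9
dp [0.0464 0.0496 0.1458] rotvec [-0.0021 -0.4782 -0.0006] dist mm 160.8
```

```bash
P='python3 -m pendant'
$P '[{"dp":[0.01,0.01,0.03],"rotation":[0,-0.1,0],"gripper":0.05},{"dp":[0.02,0.02,0.06],"rotation":[0,-0.2,0],"gripper":0.05},{"dp":[0.03,0.03,0.09],"rotation":[0,-0.3,0],"gripper":0.05},{"dp":[0.038,0.04,0.12],"rotation":[0,-0.4,0],"gripper":0.05},{"dp":[0.0464,0.0496,0.1458],"rotation":[-0.002,-0.478,0],"gripper":0.05},{"dp":[0.0464,0.0496,0.1458],"rotation":[-0.002,-0.478,0],"gripper":0.05},{"dp":[0.0464,0.0496,0.1458],"rotation":[-0.002,-0.478,0],"gripper":0.05},{"dp":[0.0464,0.0496,0.1458],"rotation":[-0.002,-0.478,0],"gripper":0.05}]'
python3 - <<'E'
from h import *
f=grab('wrist','w1.png')
E
python3 go.py 437.7 -161.5 35 10.75
```

```text
time: 1.43
tcp_pos: [437.5, -161.8, 149.9]
ee_rot: [-90.0, 0.1, 10.7]
ft_force: [0.2, -0.5, 1.0]
opening: 0.534
t 1.48 pos [ 437.5 -162.2  150.2] rot [-9.002e+01  5.000e-02  1.068e+01] F [-0.2 -0.4  0.6] op 50.0
dp [0.0005 0.1152 0.0007] rotvec [ 0.0004 -0.0012 -0.0008] dist mm 115.2
```

View pics/w1.png

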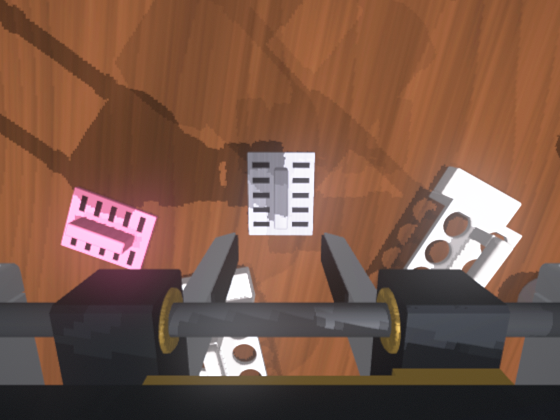

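The wrist view shows the steel plate upright at (280,193) between the fingers, and the pink look-alike is off to the left at (108,227). I'll measure the rib from here.

```bash
python3 - <<'E'
from h import *
from meas import rect
f=load('wrist');W=cloud(f);Z=W[...,2];v,u=np.mgrid[:420,:560]
B=(u>240)&(u<322)&(v>145)&(v<240)
print(np.nanmedian(Z[100:140,240:320]))
rect(W,B&(Z>22),'rib');rect(W,B&(Z>2.5)&(Z<12),'plate')
E
```

```text
1.3841982153384151
rib 840 c [ 438.1 -159.3] size [59.1 13.6] longaxis deg -79.5 zmed 33.2
plate 4700 c [ 439.3 -159.6] size [102.3  87.7] longaxis deg -79.23 zmed 7.4
```

```bash
P='python3 -m pendant'
$P '[{"dp":[0.001,0.03,0.002],"rotation":[0,0,0],"gripper":0.05},{"dp":[0.001,0.06,0.002],"rotation":[0,0,0],"gripper":0.05},{"dp":[0.001,0.085,0.002],"rotation":[0,0,0],"gripper":0.05},{"dp":[0.001,0.105,0.002],"rotation":[0,0,0],"gripper":0.05},{"dp":[0.001,0.115,0.002],"rotation":[0,0,0],"gripper":0.05},{"dp":[0.001,0.115,0.002],"rotation":[0,0,0],"gripper":0.05},{"dp":[0.001,0.115,0.002],"rotation":[0,0,0],"gripper":0.0},{"dp":[0.001,0.115,0.002],"rotation":[0,0,0],"gripper":0.0}]' 25
$P '[{"dp":[0,0,0],"rotation":[0,0,0],"gripper":0},{"dp":[0,0,0],"rotation":[0,0,0],"gripper":0},{"dp":[0,0,0],"rotation":[0,0,0],"gripper":0},{"dp":[0,0,0],"rotation":[0,0,0],"gripper":0},{"dp":[0,-0.01,0],"rotation":[0,0,0],"gripper":0},{"dp":[0,-0.03,0],"rotation":[0,0,0],"gripper":0},{"dp":[0,-0.055,0],"rotation":[0,0,0],"gripper":0},{"dp":[0,-0.075,0],"rotation":[0,0,0],"gripper":0}]'
python3 go.py 498.8 181.4 110 -9.6
```

```text
time: 2.15
tcp_pos: [438.7, -161.4, 36.2]
ee_rot: [-90.1, -0.0, 10.6]
ft_force: [-0.4, -0.1, 1.0]
opening: 0.423
time: 2.82
tcp_pos: [438.7, -161.2, 112.5]
ee_rot: [-90.1, -0.1, 10.6]
ft_force: [0.6, -0.4, 0.3]
opening: 0.002
t 2.82 pos [ 438.7 -161.2  112.5] rot [-9.012e+01 -6.000e-02  1.061e+01] F [ 0.6 -0.4  0.3] op 0.2
dp [0.1222 0.0019 0.3257] rotvec [0.0019 0.3527 0.0015] dist mm 347.8
```

```bash
P='python3 -m pendant'
$P '[{"dp":[0,-0.02,0],"rotation":[0,0,0],"gripper":0.05},{"dp":[0,-0.03,0],"rotation":[0,0,0],"gripper":0.05},{"dp":[0,-0.038,0],"rotation":[0,0,0],"gripper":0.05},{"dp":[0,-0.038,0],"rotation":[0,0,0],"gripper":0.05},{"dp":[0,-0.038,0],"rotation":[0,0,0],"gripper":0.05},{"dp":[0,-0.038,0],"rotation":[0,0,0],"gripper":0.05},{"dp":[0,-0.038,0],"rotation":[0,0,0],"gripper":0.05},{"dp":[0,-0.038,0],"rotation":[0,0,0],"gripper":0.05}]'
python3 - <<'E'
from h import *
from meas import rect
f=grab('wrist','w2.png');W=cloud(f);Z=W[...,2];v,u=np.mgrid[:420,:560]
B=(u>235)&(u<330)&(v>140)&(v<240)
rect(W,B&(Z>22),'rib');rect(W,B&(Z>4)&(Z<12),'plate')
E
python3 go.py 438.2 -160.3 33 10.7
```

```text
time: 3.48
tcp_pos: [438.1, -160.8, 149.6]
ee_rot: [-90.1, 0.0, 10.6]
ft_force: [-0.7, -0.3, -0.0]
opening: 0.518
rib 920 c [ 437.7 -159.1] size [50.9 49.5] longaxis deg 58.32 zmed 33.3
plate 4573 c [ 438.  -159.5] size [89.6 70. ] longaxis deg -79.47 zmed 7.4
t 3.53 pos [ 438.2 -160.9  149.7] rot [-90.06   0.    10.61] F [0.3 0.1 0.1] op 49.4
dp [1.000e-04 1.167e-01 7.000e-04] rotvec [ 0.0011 -0.0016 -0.0001] dist mm 116.8
```

View pics/w2.png

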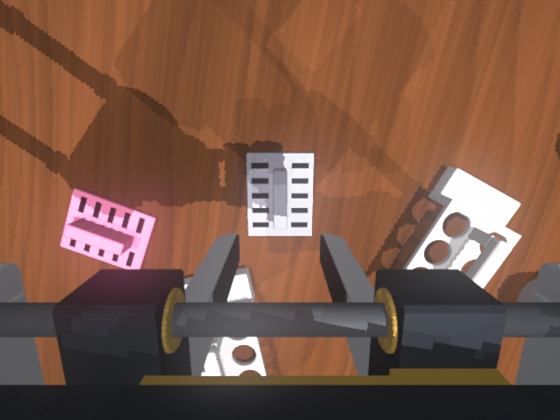

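The plate hasn't moved; it is still at (280,194). I lifted before the fingers had closed. I'll close fully this time and check before lifting.

```bash
P='python3 -m pendant'
$P '[{"dp":[0,0.03,0.001],"rotation":[0,0,0],"gripper":0.03},{"dp":[0,0.06,0.001],"rotation":[0,0,0],"gripper":0.03},{"dp":[0,0.09,0.001],"rotation":[0,0,0],"gripper":0.03},{"dp":[0,0.107,0.001],"rotation":[0,0,0],"gripper":0.03},{"dp":[0,0.116,0.001],"rotation":[0,0,0],"gripper":0.03},{"dp":[0,0.116,0.001],"rotation":[0,0,0],"gripper":0.0},{"dp":[0,0.116,0.001],"rotation":[0,0,0],"gripper":0.0},{"dp":[0,0.116,0.001],"rotation":[0,0,0],"gripper":0.0}]' 30
$P '[{"dp":[0,0,0],"rotation":[0,0,0],"gripper":0},{"dp":[0,0,0],"rotation":[0,0,0],"gripper":0},{"dp":[0,0,0],"rotation":[0,0,0],"gripper":0},{"dp":[0,0,0],"rotation":[0,0,0],"gripper":0},{"dp":[0,0,0],"rotation":[0,0,0],"gripper":0},{"dp":[0,0,0],"rotation":[0,0,0],"gripper":0},{"dp":[0,0,0],"rotation":[0,0,0],"gripper":0},{"dp":[0,0,0],"rotation":[0,0,0],"gripper":0}]'
```

```text
time: 4.2
tcp_pos: [439.1, -160.6, 34.7]
ee_rot: [-90.1, -0.1, 10.6]
ft_force: [0.1, -0.5, -0.6]
opening: 0.143
time: 4.87
tcp_pos: [439.1, -160.6, 34.7]
ee_rot: [-90.1, -0.1, 10.6]
ft_force: [0.9, 0.5, 0.7]
opening: 0.006
```

```bash
python3 - <<'E'
from h import *
f=grab('wrist','w3.png');print(f['extrinsics'].round(3));print(robot.get_obs()['effort'].round(2))
W=cloud(f);Z=W[...,2]
for p in [(290,280),(270,280),(200,280),(240,280)]: print(p,W[p[0],p[1]].round(1))
E
```

```text
[[ 9.83000e-01 -1.78000e-01 -4.70000e-02  4.25283e+02]
 [ 1.84000e-01  9.54000e-01  2.37000e-01 -9.20070e+01]
 [ 2.00000e-03 -2.41000e-01  9.70000e-01  2.20566e+02]
 [ 0.00000e+00  0.00000e+00  0.00000e+00  1.00000e+00]]
[ 0.000e+00 -3.396e+01 -1.718e+01  3.000e-02  5.000e-02  0.000e+00]
(290, 280) [ 439.1 -162.    90.3]
(270, 280) [ 437.4 -153.1   88.7]
(200, 280) [ 434.  -133.5   32.1]
(240, 280) [ 437.5 -152.7   49.8]
```

View pics/w3.png

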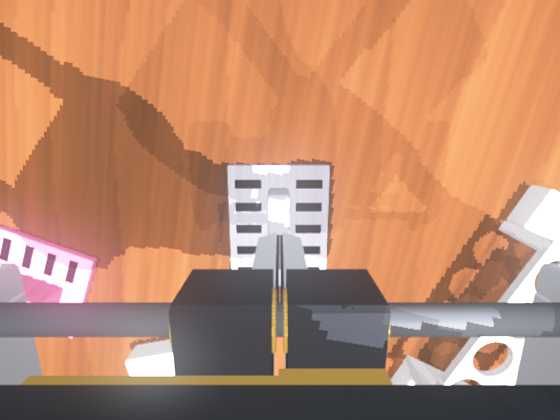

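```bash
python3 - <<'E'
from h import *
f=load('wrist') if 0 else grab('wrist')
W=cloud(f)
for c in (262,270,279,290,298):
    print(c,[tuple(W[r,c].round(0).astype(int)) for r in range(226,276,6)])
im=f['color'][150:300,190:370,::-1];cv2.imwrite('pics/w3c.png',cv2.resize(im,None,fx=4,fy=4,interpolation=cv2.INTER_CUBIC))
E
```

```text
262 [(np.int64(426), np.int64(-160), np.int64(7)), (np.int64(427), np.int64(-165), np.int64(6)), (np.int64(427), np.int64(-154), np.int64(50)), (np.int64(428), np.int64(-153), np.int64(60)), (np.int64(428), np.int64(-153), np.int64(69)), (np.int64(428), np.int64(-153), np.int64(76)), (np.int64(429), np.int64(-152), np.int64(86)), (np.int64(429), np.int64(-153), np.int64(90)), (np.int64(428), np.int64(-128), np.int64(147))]
270 [(np.int64(431), np.int64(-151), np.int64(33)), (np.int64(432), np.int64(-155), np.int64(33)), (np.int64(432), np.int64(-152), np.int64(52)), (np.int64(432), np.int64(-152), np.int64(61)), (np.int64(432), np.int64(-152), np.int64(70)), (np.int64(432), np.int64(-151), np.int64(79)), (np.int64(432), np.int64(-151), np.int64(86)), (np.int64(433), np.int64(-152), np.int64(91)), (np.int64(430), np.int64(-127), np.int64(147))]
279 [(np.int64(436), np.int64(-150), np.int64(34)), (np.int64(437), np.int64(-153), np.int64(34)), (np.int64(437), np.int64(-152), np.int64(48)), (np.int64(437), np.int64(-152), np.int64(59)), (np.int64(437), np.int64(-153), np.int64(66)), (np.
[... 337 characters left out ...]
(442), np.int64(-150), np.int64(61)), (np.int64(442), np.int64(-150), np.int64(70)), (np.int64(442), np.int64(-150), np.int64(79)), (np.int64(441), np.int64(-150), np.int64(85)), (np.int64(441), np.int64(-150), np.int64(92)), (np.int64(435), np.int64(-127), np.int64(146))]
298 [(np.int64(451), np.int64(-155), np.int64(7)), (np.int64(452), np.int64(-159), np.int64(9)), (np.int64(447), np.int64(-149), np.int64(52)), (np.int64(447), np.int64(-149), np.int64(61)), (np.int64(446), np.int64(-149), np.int64(70)), (np.int64(446), np.int64(-149), np.int64(78)), (np.int64(445), np.int64(-149), np.int64(85)), (np.int64(445), np.int64(-149), np.int64(92)), (np.int64(437), np.int64(-126), np.int64(148))]
```

View pics/w3c.png

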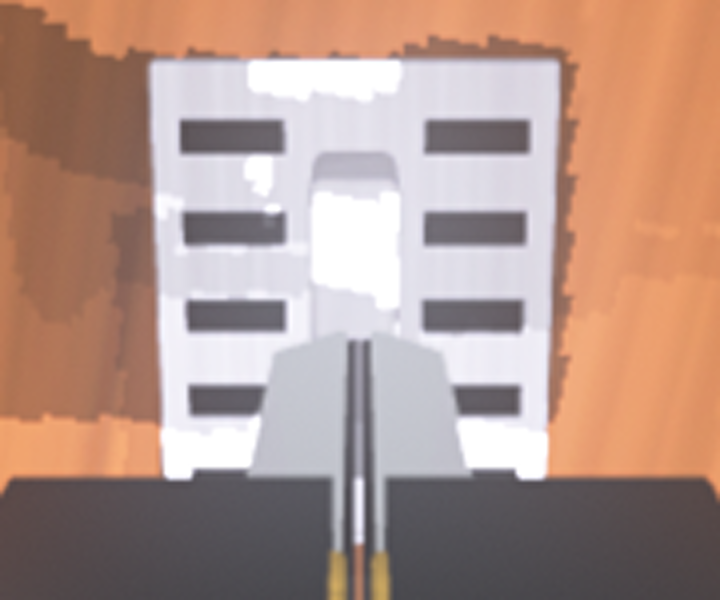

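The enlarged crop shows the shut fingertips at about (358,345). They are above the rib: the cloud puts the tips at z≈47 while the reported TCP z is 35. So along the fingers the real tips are about 38 mm higher than the given tool numbers say. I'll work from tip z ≈ TCP z + 12, go down carefully and check again.

```bash
P='python3 -m pendant'
$P '[{"dp":[0,0,0],"rotation":[0,0,0],"gripper":0.04},{"dp":[0,0,0],"rotation":[0,0,0],"gripper":0.04},{"dp":[0,0,0],"rotation":[0,0,0],"gripper":0.04},{"dp":[0,0,0],"rotation":[0,0,0],"gripper":0.04},{"dp":[0,0,0],"rotation":[0,0,0],"gripper":0.04},{"dp":[0,0.006,0],"rotation":[0,0,0],"gripper":0.04},{"dp":[0,0.013,0],"rotation":[0,0,0],"gripper":0.04},{"dp":[0,0.020,0],"rotation":[0,0,0],"gripper":0.04}]'
$P '[{"dp":[0,0.004,0],"rotation":[0,0,0],"gripper":0.04},{"dp":[0,0.008,0],"rotation":[0,0,0],"gripper":0.04},{"dp":[0,0.011,0],"rotation":[0,0,0],"gripper":0.04},{"dp":[0,0.013,0],"rotation":[0,0,0],"gripper":0.04},{"dp":[0,0.013,0],"rotation":[0,0,0],"gripper":0.0},{"dp":[0,0.013,0],"rotation":[0,0,0],"gripper":0.0},{"dp":[0,0.013,0],"rotation":[0,0,0],"gripper":0.0},{"dp":[0,0.013,0],"rotation":[0,0,0],"gripper":0.0}]' 30
$P '[{"dp":[0,0,0],"rotation":[0,0,0],"gripper":0},{"dp":[0,0,0],"rotation":[0,0,0],"gripper":0},{"dp":[0,0,0],"rotation":[0,0,0],"gripper":0},{"dp":[0,0,0],"rotation":[0,0,0],"gripper":0},{"dp":[0,0,0],"rotation":[0,0,0],"gripper":0},{"dp":[0,0,0],"rotation":[0,0,0],"gripper":0},{"dp":[0,0,0],"rotation":[0,0,0],"gripper":0},{"dp":[0,0,0],"rotation":[0,0,0],"gripper":0}]'
python3 - <<'E'
from h import *
W=cloud(grab('wrist'))
for c in (255,266,294,305):
    print(c,[tuple(map(int,W[r,c].round(0))) for r in range(214,262,6)])
E
```

```text
time: 5.63
tcp_pos: [439.0, -160.6, 14.0]
ee_rot: [-90.1, -0.1, 10.6]
ft_force: [0.2, -0.1, -0.3]
opening: 0.424
time: 6.3
tcp_pos: [439.1, -160.6, 1.0]
ee_rot: [-90.1, -0.1, 10.6]
ft_force: [0.1, 0.2, -0.1]
opening: 0.175
time: 6.97
tcp_pos: [438.9, -160.6, 1.0]
ee_rot: [-90.1, -0.1, 10.6]
ft_force: [-1.4, 0.1, 1.1]
opening: 0.146
255 [(420, -143, 7), (421, -146, 8), (422, -150, 7), (422, -154, 7), (423, -154, 17), (424, -153, 28), (424, -153, 37), (425, -153, 44)]
266 [(427, -135, 31), (427, -138, 32), (428, -141, 31), (428, -145, 31), (429, -154, 13), (430, -154, 23), (430, -154, 33), (430, -155, 38)]
294 [(443, -139, 7), (444, -142, 7), (445, -146, 7), (445, -149, 8), (445, -151, 15), (445, -151, 22), (444, -151, 32), (444, -152, 39)]
305 [(449, -137, 8), (450, -140, 9), (451, -144, 8), (452, -149, 6), (451, -149, 17), (450, -148, 28), (450, -149, 36), (449, -149, 44)]
```

```bash
P='python3 -m pendant'
$P '[{"dp":[0,-0.005,0],"rotation":[0,0,0],"gripper":0},{"dp":[0,-0.015,0],"rotation":[0,0,0],"gripper":0},{"dp":[0,-0.03,0],"rotation":[0,0,0],"gripper":0},{"dp":[0,-0.05,0],"rotation":[0,0,0],"gripper":0},{"dp":[0,-0.07,0],"rotation":[0,0,0],"gripper":0},{"dp":[0,-0.09,0],"rotation":[0,0,0],"gripper":0},{"dp":[0,-0.105,0],"rotation":[0,0,0],"gripper":0},{"dp":[0,-0.11,0],"rotation":[0,0,0],"gripper":0}]'
python3 go.py 498.8 181.4 110 -9.6
```

```text
time: 7.68
tcp_pos: [440.2, -160.9, 113.3]
ee_rot: [-90.3, -0.3, 10.6]
ft_force: [0.5, 0.4, -2.9]
opening: 0.145
t 7.68 pos [ 440.2 -160.9  113.3] rot [-90.29  -0.3   10.61] F [ 0.5  0.4 -2.9] op 13.6
dp [0.1206 0.0023 0.3257] rotvec [0.004  0.3527 0.006 ] dist mm 347.3
```

Held (the wrist force shows the extra 2 N or so). Now carrying it to the tray.

```bash
P='python3 -m pendant'
$P '[{"dp":[0.004,0,0.010],"rotation":[0,0.01,0],"gripper":0},{"dp":[0.011,0,0.030],"rotation":[0,0.03,0],"gripper":0},{"dp":[0.022,0,0.060],"rotation":[0,0.06,0],"gripper":0},{"dp":[0.033,0,0.090],"rotation":[0,0.09,0],"gripper":0},{"dp":[0.044,0.001,0.120],"rotation":[0.001,0.13,0.001],"gripper":0},{"dp":[0.056,0.001,0.150],"rotation":[0.001,0.16,0.002],"gripper":0},{"dp":[0.067,0.001,0.180],"rotation":[0.002,0.19,0.003],"gripper":0},{"dp":[0.078,0.001,0.210],"rotation":[0.003,0.22,0.004],"gripper":0}]'
python3 go.py 498.8 181.4 110 -9.6
```

```text
time: 8.35
tcp_pos: [477.7, 61.5, 110.8]
ee_rot: [-90.1, -0.0, -2.1]
ft_force: [0.3, -0.5, -2.6]
opening: 0.147
t 8.35 pos [477.7  61.5 110.8] rot [-9.005e+01 -3.000e-02 -2.090e+00] F [ 0.3 -0.5 -2.6] op 13.8
dp [0.0167 0.0007 0.1206] rotvec [0.0009 0.131  0.0005] dist mm 121.7
```

```bash
P='python3 -m pendant'
$P '[{"dp":[0.004,0,0.030],"rotation":[0,0.03,0],"gripper":0},{"dp":[0.008,0,0.060],"rotation":[0,0.06,0],"gripper":0},{"dp":[0.012,0,0.085],"rotation":[0,0.09,0],"gripper":0},{"dp":[0.015,0.001,0.105],"rotation":[0.001,0.12,0.0],"gripper":0},{"dp":[0.016,0.001,0.115],"rotation":[0.001,0.131,0.0],"gripper":0},{"dp":[0.0167,0.001,0.1206],"rotation":[0.001,0.131,0.0],"gripper":0},{"dp":[0.0167,0.001,0.1206],"rotation":[0.001,0.131,0.0],"gripper":0},{"dp":[0.0167,0.001,0.1206],"rotation":[0.001,0.131,0.0],"gripper":0}]'
python3 - <<'E'
from h import *
from meas import rect
f=grab('wrist','w4.png');grab('top')
W=cloud(f);Z=W[...,2];C=f['color'].astype(int);blue=(C[...,2]>C[...,0]+60)
rect(W,blue&(Z>17)&(Z<30),'traytop')
print(robot.get_obs()['tcp_pos'].round(1),robot.get_obs()['ee_rot'].round(2))
E
```

```text
time: 9.02
tcp_pos: [498.2, 181.0, 109.1]
ee_rot: [-90.1, 0.0, -9.6]
ft_force: [0.2, 0.8, -3.2]
opening: 0.144
traytop 3829 c [504.1 211.8] size [178.5 160.8] longaxis deg 80.4 zmed 23.1
[498.3 180.6 109.5] [-9.004e+01  1.000e-02 -9.630e+00]
```

View pics/w4.png

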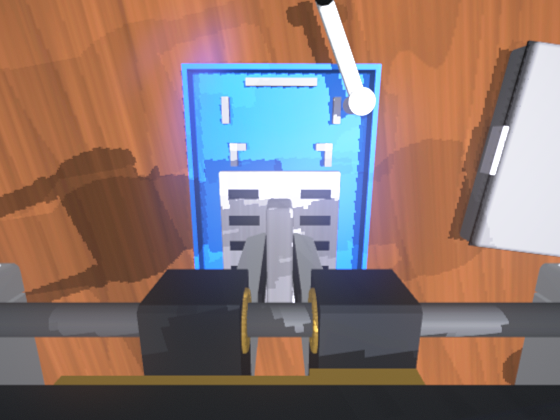

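The plate is held at (280,230) above the tray, with lugs at (237,152) and (325,152) and the arm open at the top right. I'll measure the plate against the tray in this one view.

```bash
python3 - <<'E'
from h import *
f=load('wrist');W=cloud(f);Z=W[...,2];C=f['color'].astype(int);blue=(C[...,2]>C[...,0]+60)
a=np.radians(80.4);ex=np.array([np.sin(a),-np.cos(a)]);ey=np.array([np.cos(a),np.sin(a)])
c0=np.array([499.3,183.5]);v,u=np.mgrid[:420,:560]
L=np.stack([(W[...,:2]-c0)@ex,(W[...,:2]-c0)@ey],-1)
m=(u>210)&(u<350)&(v>160)&(v<232)&(Z>98)&(Z<125)
p=L[m];print(len(p),'zmed',np.median(Z[m]))
for y in (20,30,38,42):
    q=p[abs(p[:,1]-y)<3]; print('y',y,'x',q[:,0].min().round(1),q[:,0].max().round(1)) if len(q) else None
for x in (-25,-10,10,25):
    q=p[abs(p[:,0]-x)<4]; print('x',x,'ymax',np.percentile(q[:,1],99.5).round(1))
t=blue&(Z>17)&(Z<30); q=L[t]; print('tray',q.min(0).round(1),q.max(0).round(1))
for lo in(60,85,110):
    s=q[(q[:,1]>lo-8)&(q[:,1]<lo+2)];print(s[:,0].min().round(1),s[:,0].max().round(1))
# lugs at +y side
g=(Z>9)&(Z<18)&~blue&(abs(L[...,0])<60)&(L[...,1]>40)&(L[...,1]<70)&(v<168)
s=L[g];print('lugs',len(s),s.min(0).round(1),s.max(0).round(1))
E
```

```text
6402 zmed 115.55132552490811
y 20 x -36.0 33.5
y 30 x -36.1 33.8
y 38 x -36.4 33.7
y 42 x -36.1 33.7
x -25 ymax 43.4
x -10 ymax 43.4
x 10 ymax 43.4
x 25 ymax 43.4
tray [-80.4 -60.5] [ 80.4 117.9]
-80.2 80.1
-80.2 80.0
-80.2 80.3
lugs 351 [-45.1  40.2] [44.8 54.5]
```

```bash
P='python3 -m pendant'
$P '[{"dp":[0.0012,0.015,0.0016],"rotation":[0,0,0],"gripper":0},{"dp":[0.0012,0.035,0.0016],"rotation":[0,0,0],"gripper":0},{"dp":[0.0012,0.055,0.0016],"rotation":[0,0,0],"gripper":0},{"dp":[0.0012,0.070,0.0016],"rotation":[0,0,0],"gripper":0},{"dp":[0.0012,0.080,0.0016],"rotation":[0,0,0],"gripper":0},{"dp":[0.0012,0.088,0.0016],"rotation":[0,0,0],"gripper":0},{"dp":[0.0012,0.091,0.0016],"rotation":[0,0,0],"gripper":0},{"dp":[0.0012,0.091,0.0016],"rotation":[0,0,0],"gripper":0}]'
python3 go.py 500 183 5 -9.6
```

```text
time: 9.78
tcp_pos: [499.7, 181.5, 18.2]
ee_rot: [-90.0, 0.0, -9.7]
ft_force: [0.3, 0.4, -2.7]
opening: 0.147
t 9.78 pos [499.7 181.5  18.2] rot [-9.005e+01  4.000e-02 -9.660e+00] F [ 0.3  0.4 -2.7] op 13.8
dp [0.     0.0132 0.0015] rotvec [ 0.0009 -0.001  -0.0007] dist mm 13.2
```

```bash
P='python3 -m pendant'
$P '[{"dp":[0,0.003,0.0005],"rotation":[0,0,0],"gripper":0},{"dp":[0,0.006,0.0005],"rotation":[0,0,0],"gripper":0},{"dp":[0,0.009,0.0005],"rotation":[0,0,0],"gripper":0},{"dp":[0,0.011,0.0005],"rotation":[0,0,0],"gripper":0},{"dp":[0,0.012,0.0005],"rotation":[0,0,0],"gripper":0},{"dp":[0,0.013,0.0005],"rotation":[0,0,0],"gripper":0},{"dp":[0,0.0135,0.0005],"rotation":[0,0,0],"gripper":0},{"dp":[0,0.0135,0.0005],"rotation":[0,0,0],"gripper":0}]'
```

```text
time: 10.45
tcp_pos: [499.8, 182.1, 5.0]
ee_rot: [-90.0, 0.0, -9.7]
ft_force: [-0.5, 0.5, 0.5]
opening: 0.143
```

The weight has come off the wrist, so the plate is resting on the tray. Releasing.

```bash
P='python3 -m pendant'
$P '[{"dp":[0,0,0],"rotation":[0,0,0],"gripper":0.04},{"dp":[0,0,0],"rotation":[0,0,0],"gripper":0.04},{"dp":[0,0,0],"rotation":[0,0,0],"gripper":0.04},{"dp":[0,0,0],"rotation":[0,0,0],"gripper":0.04},{"dp":[0,-0.005,0],"rotation":[0,0,0],"gripper":0.04},{"dp":[0,-0.02,0],"rotation":[0,0,0],"gripper":0.04},{"dp":[0,-0.045,0],"rotation":[0,0,0],"gripper":0.04},{"dp":[0,-0.075,0],"rotation":[0,0,0],"gripper":0.04}]'
$P '[{"dp":[0,-0.03,-0.01],"rotation":[0,0,0],"gripper":0.05},{"dp":[0,-0.06,-0.04],"rotation":[0,0,0],"gripper":0.05},{"dp":[0,-0.08,-0.06],"rotation":[0,0,0],"gripper":0.05},{"dp":[0,-0.08,-0.06],"rotation":[0,0,0],"gripper":0.05},{"dp":[0,-0.08,-0.06],"rotation":[0,0,0],"gripper":0.05},{"dp":[0,-0.08,-0.06],"rotation":[0,0,0],"gripper":0.05},{"dp":[0,-0.08,-0.06],"rotation":[0,0,0],"gripper":0.05},{"dp":[0,-0.08,-0.06],"rotation":[0,0,0],"gripper":0.05}]'
cat > chk.py <<'E'
from h import *
from meas import rect
f=grab('wrist','chk.png');W=cloud(f);Z=W[...,2];C=f['color'].astype(int);blue=(C[...,2]>C[...,0]+60)
a=np.radians(80.4);ex=np.array([np.sin(a),-np.cos(a)]);ey=np.array([np.cos(a),np.sin(a)])
c0=np.array([499.3,183.5]);L=np.stack([(W[...,:2]-c0)@ex,(W[...,:2]-c0)@ey],-1)
inn=(abs(L[...,0])<60)&(abs(L[...,1])<70)
q=L[blue&(Z>17)&(Z<30)];print('tray',q.min(0).round(1),q.max(0).round(1))
W2=np.dstack([L,Z])
rect(W2,inn&(Z>30)&(Z<45),'rib');rect(W2,inn&~blue&(Z>8.5)&(Z<13)&(abs(L[...,0])<38)&(abs(L[...,1])<48),'plate')
E
python3 chk.py; python3 go.py 617 -202 140 -16.7
```

```text
time: 11.12
tcp_pos: [498.4, 181.8, 79.7]
ee_rot: [-90.1, 0.2, -9.7]
ft_force: [0.7, 1.0, 1.1]
opening: 0.43
time: 11.78
tcp_pos: [487.9, 123.4, 158.4]
ee_rot: [-90.2, 0.4, -9.6]
ft_force: [0.1, 0.6, 0.6]
opening: 0.531
tray [ -80.4 -118.8] [ 80.3 118.1]
rib 896 c [ 0.8 -0.2] size [59.1 13.2] longaxis deg 89.84 zmed 37.3
plate 4984 c [ 0.4 -0.1] size [89.1 70. ] longaxis deg 89.99 zmed 11.4
t 11.83 pos [488.  123.4 158.5] rot [-90.15   0.39  -9.61] F [-0.1 -0.7 -0.7] op 49.9
dp [ 0.1816  0.0181 -0.2993] rotvec [ 0.0031  0.1238 -0.0066] dist mm 350.5
```

View pics/chk.png

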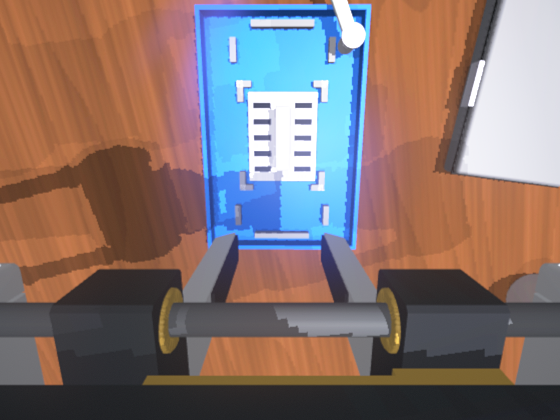

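The plate lies inside its lugs, centred to within 1 mm and square; it shows at (282,137). Next, the far rack.

```bash
P='python3 -m pendant'
$P '[{"dp":[0.018,0,-0.030],"rotation":[0,0.01,0],"gripper":0.05},{"dp":[0.036,0,-0.060],"rotation":[0,0.02,0],"gripper":0.05},{"dp":[0.055,-0.002,-0.090],"rotation":[0.001,0.04,-0.002],"gripper":0.05},{"dp":[0.073,-0.004,-0.120],"rotation":[0.001,0.05,-0.003],"gripper":0.05},{"dp":[0.091,-0.006,-0.150],"rotation":[0.002,0.06,-0.004],"gripper":0.05},{"dp":[0.109,-0.008,-0.180],"rotation":[0.002,0.08,-0.005],"gripper":0.05},{"dp":[0.127,-0.010,-0.210],"rotation":[0.003,0.09,-0.006],"gripper":0.05},{"dp":[0.145,-0.012,-0.240],"rotation":[0.003,0.1,-0.0066],"gripper":0.05}]'
python3 go.py 617 -202 170 -16.7
```

```text
time: 12.5
tcp_pos: [591.3, -138.4, 169.1]
ee_rot: [-90.0, 0.1, -15.3]
ft_force: [1.2, 0.7, -0.3]
opening: 0.53
t 12.5 pos [ 591.3 -138.4  169.1] rot [-89.98   0.1  -15.33] F [ 1.2  0.7 -0.3] op 49.8
dp [ 0.0415 -0.001  -0.0545] rotvec [-0.0003  0.0239 -0.0018] dist mm 68.6
```

```bash
P='python3 -m pendant'
$P '[{"dp":[0.018,0,-0.025],"rotation":[0,0.01,0],"gripper":0.05},{"dp":[0.034,0,-0.045],"rotation":[0,0.024,0],"gripper":0.05},{"dp":[0.0415,-0.001,-0.0545],"rotation":[0,0.024,-0.0018],"gripper":0.05},{"dp":[0.0415,-0.001,-0.0545],"rotation":[0,0.024,-0.0018],"gripper":0.05},{"dp":[0.0415,-0.001,-0.0545],"rotation":[0,0.024,-0.0018],"gripper":0.05},{"dp":[0.0415,-0.001,-0.0545],"rotation":[0,0.024,-0.0018],"gripper":0.05},{"dp":[0.0415,-0.001,-0.0545],"rotation":[0,0.024,-0.0018],"gripper":0.05},{"dp":[0.0415,-0.001,-0.0545],"rotation":[0,0.024,-0.0018],"gripper":0.05}]'
python3 - <<'E'
from h import *
from meas import rect
f=grab('wrist','w5.png');W=cloud(f);Z=W[...,2];d=np.hypot(W[...,0]-616,W[...,1]+202);B=(d<105)
for lo,hi,n in((74,95,'bar'),(36,55,'deck'),(12,28,'toes')): rect(W,B&(Z>lo)&(Z<hi),n)
E
python3 go.py 616.2 -202 46 -16.7
```

```text
time: 13.17
tcp_pos: [616.6, -200.3, 170.3]
ee_rot: [-90.0, 0.0, -16.6]
ft_force: [-0.7, 0.1, -0.0]
opening: 0.535
bar 1819 c [ 616.4 -201. ] size [108.8  14. ] longaxis deg 73.28 zmed 85.0
deck 4637 c [ 616. -202.] size [136.2  80.2] longaxis deg 73.2 zmed 45.2
toes 3524 c [ 616.4 -201.4] size [195.3  80. ] longaxis deg 73.02 zmed 21.3
t 13.22 pos [ 616.7 -200.5  170.4] rot [-89.97  -0.   -16.61] F [-0.1  1.4  0.6] op 49.9
dp [-1.000e-04  1.244e-01 -1.600e-03] rotvec [-0.0006  0.0015  0.    ] dist mm 124.4
```

```bash
P='python3 -m pendant'
$P '[{"dp":[0,0.030,-0.001],"rotation":[0,0.003,0],"gripper":0.04},{"dp":[0,0.060,-0.001],"rotation":[0,0.003,0],"gripper":0.04},{"dp":[0,0.090,-0.001],"rotation":[0,0.003,0],"gripper":0.04},{"dp":[0,0.110,-0.001],"rotation":[0,0.003,0],"gripper":0.04},{"dp":[0,0.120,-0.001],"rotation":[0,0.003,0],"gripper":0.04},{"dp":[0,0.1245,-0.001],"rotation":[0,0.003,0],"gripper":0.04},{"dp":[0,0.1245,-0.001],"rotation":[0,0.003,0],"gripper":0.04},{"dp":[0,0.1245,-0.001],"rotation":[0,0.003,0],"gripper":0.0}]' 35
$P '[{"dp":[0,0,0],"rotation":[0,0,0],"gripper":0},{"dp":[0,0,0],"rotation":[0,0,0],"gripper":0},{"dp":[0,0,0],"rotation":[0,0,0],"gripper":0},{"dp":[0,0,0],"rotation":[0,0,0],"gripper":0},{"dp":[0,0,0],"rotation":[0,0,0],"gripper":0},{"dp":[0,0,0],"rotation":[0,0,0],"gripper":0},{"dp":[0,0,0],"rotation":[0,0,0],"gripper":0},{"dp":[0,0,0],"rotation":[0,0,0],"gripper":0}]'
```

```text
time: 13.88
tcp_pos: [617.4, -201.7, 47.2]
ee_rot: [-90.0, -0.1, -16.8]
ft_force: [-0.2, 0.3, 0.3]
opening: 0.384
time: 14.55
tcp_pos: [616.9, -201.5, 48.2]
ee_rot: [-90.0, -0.1, -16.8]
ft_force: [-3.2, 0.8, 5.7]
opening: 0.147
```

```bash
P='python3 -m pendant'
$P '[{"dp":[0,-0.003,0],"rotation":[0,0,0],"gripper":0},{"dp":[0,-0.010,0],"rotation":[0,0,0],"gripper":0},{"dp":[0,-0.022,0],"rotation":[0,0,0],"gripper":0},{"dp":[0,-0.04,0],"rotation":[0,0,0],"gripper":0},{"dp":[0,-0.06,0],"rotation":[0,0,0],"gripper":0},{"dp":[0,-0.08,0],"rotation":[0,0,0],"gripper":0},{"dp":[0,-0.093,0],"rotation":[0,0,0],"gripper":0},{"dp":[0,-0.1,0],"rotation":[0,0,0],"gripper":0}]'
python3 go.py 499.6 182.0 150 -9.6
```

```text
time: 15.22
tcp_pos: [617.8, -201.9, 150.1]
ee_rot: [-90.0, -0.3, -16.8]
ft_force: [0.8, 0.7, -4.8]
opening: 0.144
t 15.22 pos [ 617.8 -201.9  150.1] rot [-90.01  -0.28 -16.77] F [ 0.8  0.7 -4.8] op 13.5
dp [-0.2239 -0.0011  0.3335] rotvec [ 0.0005 -0.1252  0.0049] dist mm 401.7
```

```bash
P='python3 -m pendant'
$P '[{"dp":[-0.005,0,0.008],"rotation":[0,0,0],"gripper":0},{"dp":[-0.015,0,0.023],"rotation":[0,-0.005,0],"gripper":0},{"dp":[-0.030,0,0.045],"rotation":[0,-0.015,0],"gripper":0},{"dp":[-0.046,0,0.069],"rotation":[0,-0.025,0.001],"gripper":0},{"dp":[-0.062,0,0.093],"rotation":[0,-0.035,0.002],"gripper":0},{"dp":[-0.079,0,0.118],"rotation":[0,-0.045,0.003],"gripper":0},{"dp":[-0.096,0,0.143],"rotation":[0,-0.055,0.004],"gripper":0},{"dp":[-0.113,0,0.168],"rotation":[0,-0.065,0.005],"gripper":0}]'
python3 go.py 499.6 182.0 150 -9.6
```

```text
time: 15.88
tcp_pos: [555.1, -5.4, 147.9]
ee_rot: [-90.0, 0.2, -13.0]
ft_force: [-0.1, 0.4, -3.6]
opening: 0.146
t 15.88 pos [555.1  -5.4 147.9] rot [-89.98   0.24 -12.99] F [-0.1  0.4 -3.6] op 13.8
dp [-0.0962 -0.0017  0.1701] rotvec [-0.0005 -0.0591 -0.0041] dist mm 195.4
```

```bash
P='python3 -m pendant'
$P '[{"dp":[-0.017,0,0.030],"rotation":[0,-0.01,0],"gripper":0},{"dp":[-0.034,0,0.060],"rotation":[0,-0.02,0],"gripper":0},{"dp":[-0.051,0,0.090],"rotation":[0,-0.03,0],"gripper":0},{"dp":[-0.067,-0.001,0.118],"rotation":[0,-0.04,-0.001],"gripper":0},{"dp":[-0.081,-0.002,0.143],"rotation":[0,-0.05,-0.002],"gripper":0},{"dp":[-0.090,-0.002,0.160],"rotation":[0,-0.057,-0.003],"gripper":0},{"dp":[-0.095,-0.002,0.168],"rotation":[0,-0.059,-0.004],"gripper":0},{"dp":[-0.0962,-0.002,0.170],"rotation":[0,-0.059,-0.004],"gripper":0}]'
python3 - <<'E'
from h import *
from meas import rect
f=grab('wrist','w6.png');W=cloud(f);Z=W[...,2];C=f['color'].astype(int);blue=(C[...,2]>C[...,0]+60)
t=grab('top')
print(robot.get_obs()['tcp_pos'].round(1),robot.get_obs()['ee_rot'].round(2))
a=np.radians(80.4);ex=np.array([np.sin(a),-np.cos(a)]);ey=np.array([np.cos(a),np.sin(a)])
c0=np.array([499.3,183.5]);L=np.stack([(W[...,:2]-c0)@ex,(W[...,:2]-c0)@ey],-1);W2=np.dstack([L,Z])
q=L[blue&(Z>17)&(Z<30)];print('tray',q.min(0).round(1),q.max(0).round(1))
I=(abs(L[...,0])<60)&(abs(L[...,1])<125)
for lo,hi,n in((178,205,'bar'),(138,160,'deck'),(108,132,'toe')):
    m=I&(Z>lo)&(Z<hi); p=L[m]; print(n,len(p),p.min(0).round(1),p.max(0).round(1),'z',np.median(Z[m]).round(1)); rect(W2,m,n)
E
```

```text
time: 16.55
tcp_pos: [496.9, 183.9, 149.3]
ee_rot: [-90.0, 0.2, -9.4]
ft_force: [0.3, -0.8, -3.7]
opening: 0.148
[498.5 181.9 149.7] [-9.004e+01  7.000e-02 -9.530e+00]
tray [-80.2 -76.6] [ 80.3 117.9]
bar 5615 [-22.  -54.4] [16.1 55. ] z 186.3
bar 5615 c [-1.3  0.7] size [108.6  37.3] longaxis deg -78.5 zmed 186.3
deck 7156 [-43.5 -43.5] [37.1 67.5] z 146.3
deck 7156 c [-3.1 12. ] size [110.8  80.4] longaxis deg -89.82 zmed 146.3
toe 6127 [-43.5 -97.2] [36.5 97.9] z 122.3
toe 6127 c [-3.5  0.3] size [195.1  80. ] longaxis deg -89.99 zmed 122.3
```

View pics/w6.png

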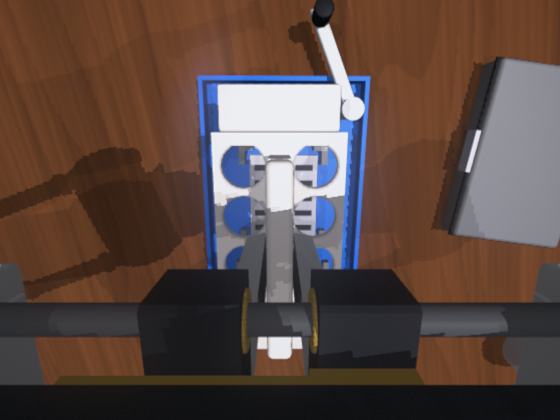

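```bash
cat > rk.py <<'E'
from h import *
import sys
from meas import rect
zo=float(sys.argv[1]) # rack underside height
o=robot.get_obs();f=grab('wrist','rk.png');W=cloud(f);Z=W[...,2];C=f['color'].astype(int);blue=(C[...,2]>C[...,0]+60)
print(o['tcp_pos'].round(1),o['ee_rot'].round(2),o['ft_force'].round(1))
a=np.radians(80.4);ex=np.array([np.sin(a),-np.cos(a)]);ey=np.array([np.cos(a),np.sin(a)])
c0=np.array([499.3,183.5]);L=np.stack([(W[...,:2]-c0)@ex,(W[...,:2]-c0)@ey],-1);W2=np.dstack([L,Z])
q=L[blue&(Z>17)&(Z<30)];print('tray',q.min(0).round(1),q.max(0).round(1))
I=(abs(L[...,0])<52)&(abs(L[...,1])<115)
for lo,hi,n in((36,54,'deck'),(13,28,'toe')):
    m=I&(Z>zo+lo)&(Z<zo+hi)&~blue; rect(W2,m,n)
E
python3 rk.py 101
```

```text
[498.5 181.9 149.7] [-9.004e+01  7.000e-02 -9.530e+00] [-1.1 -0.8 -3. ]
tray [-80.5 -78.6] [ 80.5 117.8]
deck 7061 c [-1.3 10.7] size [110.9  80.3] longaxis deg 89.84 zmed 146.7
toe 6059 c [-1.9 -1.4] size [195.7  80.3] longaxis deg 89.63 zmed 122.7
```

```bash
P='python3 -m pendant'
$P '[{"dp":[0.0016,0.012,0.0014],"rotation":[0,0,0],"gripper":0},{"dp":[0.0016,0.028,0.0014],"rotation":[0,0,0],"gripper":0},{"dp":[0.0016,0.044,0.0014],"rotation":[0,0,0],"gripper":0},{"dp":[0.0016,0.058,0.0014],"rotation":[0,0,0],"gripper":0},{"dp":[0.0016,0.068,0.0014],"rotation":[0,0,0],"gripper":0},{"dp":[0.0016,0.074,0.0014],"rotation":[0,0,0],"gripper":0},{"dp":[0.0016,0.076,0.0014],"rotation":[0,0,0],"gripper":0},{"dp":[0.0016,0.076,0.0014],"rotation":[0,0,0],"gripper":0}]'
python3 rk.py 25
```

```text
time: 17.37
tcp_pos: [501.1, 181.8, 73.6]
ee_rot: [-90.1, 0.1, -9.6]
ft_force: [-0.3, -0.2, -4.1]
opening: 0.145
[501.1 181.8  73.6] [-9.006e+01  6.000e-02 -9.640e+00] [-0.3 -0.2 -4.1]
tray [ -80.7 -118.2] [ 80.7 118.3]
deck 7105 c [ 1.3 11.1] size [110.8  80.3] longaxis deg 89.9 zmed 70.6
toe 6050 c [10.5  1.7] size [201.5  91. ] longaxis deg -87.19 zmed 46.7
```

```bash
P='python3 -m pendant'
$P '[{"dp":[-0.001,0.004,0.001],"rotation":[0,0,0],"gripper":0},{"dp":[-0.001,0.008,0.001],"rotation":[0,0,0],"gripper":0},{"dp":[-0.001,0.012,0.001],"rotation":[0,0,0],"gripper":0},{"dp":[-0.001,0.015,0.001],"rotation":[0,0,0],"gripper":0},{"dp":[-0.001,0.018,0.001],"rotation":[0,0,0],"gripper":0},{"dp":[-0.001,0.020,0.001],"rotation":[0,0,0],"gripper":0},{"dp":[-0.001,0.021,0.001],"rotation":[0,0,0],"gripper":0},{"dp":[-0.001,0.0215,0.001],"rotation":[0,0,0],"gripper":0}]'
python3 rk.py 4
```

```text
time: 18.08
tcp_pos: [500.6, 183.2, 52.4]
ee_rot: [-90.0, 0.0, -9.6]
ft_force: [-1.3, 0.3, -3.7]
opening: 0.145
[500.6 183.2  52.4] [-9.004e+01  2.000e-02 -9.620e+00] [-1.3  0.3 -3.7]
tray [ -80.6 -118.7] [ 80.3 118. ]
deck 7092 c [ 6.2 23.3] size [132.8  91.5] longaxis deg 89.94 zmed 49.5
toe 6490 c [14.7  4.2] size [236.8  99.9] longaxis deg -81.72 zmed 25.4
```

```bash
P='python3 -m pendant'
$P '[{"dp":[0,0.0005,0],"rotation":[0,0,0],"gripper":0},{"dp":[0,0.001,0],"rotation":[0,0,0],"gripper":0},{"dp":[0,0.0015,0],"rotation":[0,0,0],"gripper":0},{"dp":[0,0.002,0],"rotation":[0,0,0],"gripper":0},{"dp":[0,0.0022,0],"rotation":[0,0,0],"gripper":0},{"dp":[0,0.0022,0],"rotation":[0,0,0],"gripper":0},{"dp":[0,0.0022,0],"rotation":[0,0,0],"gripper":0},{"dp":[0,0.0022,0],"rotation":[0,0,0],"gripper":0}]'
```

```text
time: 18.8
tcp_pos: [500.4, 183.3, 52.1]
ee_rot: [-90.0, -0.0, -9.6]
ft_force: [-4.8, -0.6, 8.6]
opening: 0.145
```

The rack is down: the wrist force reversed to +8.6 N. Releasing it and retreating straight up.

```bash
P='python3 -m pendant'
$P '[{"dp":[0,0,0],"rotation":[0,0,0],"gripper":0.04},{"dp":[0,0,0],"rotation":[0,0,0],"gripper":0.04},{"dp":[0,0,0],"rotation":[0,0,0],"gripper":0.04},{"dp":[0,0,0],"rotation":[0,0,0],"gripper":0.04},{"dp":[0,-0.005,0],"rotation":[0,0,0],"gripper":0.04},{"dp":[0,-0.02,0],"rotation":[0,0,0],"gripper":0.04},{"dp":[0,-0.045,0],"rotation":[0,0,0],"gripper":0.04},{"dp":[0,-0.07,0],"rotation":[0,0,0],"gripper":0.04}]'
$P '[{"dp":[0,-0.03,-0.01],"rotation":[0,0,0],"gripper":0.03},{"dp":[0,-0.06,-0.02],"rotation":[0,0,0],"gripper":0.02},{"dp":[0,-0.08,-0.03],"rotation":[0,0,0],"gripper":0.0},{"dp":[0,-0.08,-0.03],"rotation":[0,0,0],"gripper":0.0},{"dp":[0,-0.08,-0.03],"rotation":[0,0,0],"gripper":0.0},{"dp":[0,-0.08,-0.03],"rotation":[0,0,0],"gripper":0.0},{"dp":[0,-0.08,-0.03],"rotation":[0,0,0],"gripper":0.0},{"dp":[0,-0.08,-0.03],"rotation":[0,0,0],"gripper":0.0}]'
python3 - <<'E'
from h import *
from meas import rect
f=grab('wrist','w7.png');W=cloud(f);Z=W[...,2];C=f['color'].astype(int);blue=(C[...,2]>C[...,0]+60)
a=np.radians(80.4);ex=np.array([np.sin(a),-np.cos(a)]);ey=np.array([np.cos(a),np.sin(a)])
c0=np.array([499.3,183.5]);L=np.stack([(W[...,:2]-c0)@ex,(W[...,:2]-c0)@ey],-1);W2=np.dstack([L,Z])
q=L[blue&(Z>17)&(Z<30)];print('tray',q.min(0).round(1),q.max(0).round(1))
I=(abs(L[...,0])<48)&(abs(L[...,1])<102)&~blue
for lo,hi,n in((82,100,'bar'),(44,55,'deck'),(22,30,'toe')): rect(W2,I&(Z>lo)&(Z<hi),n)
rect(W,(Z>55)&(Z<75)&(L[...,1]>118)&(L[...,1]<190)&(abs(L[...,0])<90),'knob(world)')
E
python3 go.py 574 338 90 14.1
```

```text
time: 19.47
tcp_pos: [499.8, 183.1, 122.3]
ee_rot: [-90.1, 0.1, -9.6]
ft_force: [0.3, -0.6, -0.4]
opening: 0.427
time: 20.13
tcp_pos: [494.0, 153.9, 200.7]
ee_rot: [-90.1, 0.3, -9.6]
ft_force: [-0.2, -0.2, -0.8]
opening: 0.007
tray [ -80.3 -118.8] [ 80.4 118.2]
bar 1638 c [1.  0.4] size [108.4  13.9] longaxis deg -89.61 zmed 89.1
deck 4123 c [ 0.8 -0.6] size [135.9  80.2] longaxis deg 89.92 zmed 49.3
toe 2763 c [0.8 0. ] size [193.9  80. ] longaxis deg 89.95 zmed 25.4
knob(world) 32 c [555.8 330.5] size [10.  2.] longaxis deg -9.25 zmed 58.3
t 20.18 pos [494.2 153.9 200.9] rot [-90.11   0.25  -9.6 ] F [ 0.1 -0.  -0.8] op 0.4
dp [0.0485 0.1103 0.1951] rotvec [ 0.001  -0.4136 -0.0047] dist mm 229.3
```

View pics/w7.png

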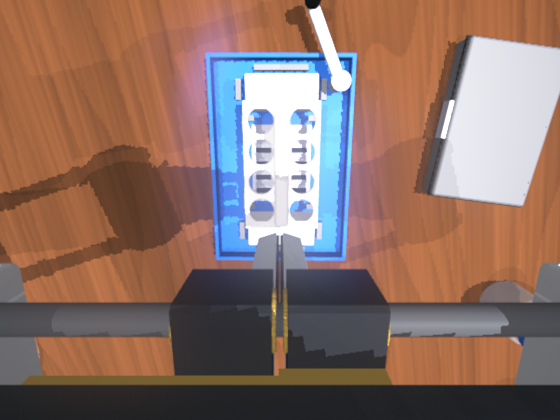

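The rack is between its stops, within 1 mm of centre and standing at floor height (it shows at (280,150)). The arm is still open, from (341,80) to (313,3). Now to the outer side of the knob, with the fingers shut.

```bash
P='python3 -m pendant'; python3 go.py 580 342 130 -75.7
cat > arc.py <<'E'
from h import *
import sys
# arc.py phi0 phi1 n off z : TCP poses behind the knob, knob dir phi (deg, world) about pivot
p0,p1,n,off,z=map(float,sys.argv[1:6]);o=robot.get_obs()
Rc=R.from_euler('xyz',o['ee_rot'],degrees=True);pv=np.array([575.1,259.9])
print(o['tcp_pos'].round(1),o['ee_rot'].round(2),o['ft_force'].round(1))
for ph in np.linspace(p0,p1,int(n)):
    a=np.radians(ph);u=np.array([np.cos(a),np.sin(a)]);t=np.array([-u[1],u[0]])
    g=np.r_[pv+80*u-off*t,z];Rg=R.from_euler('xyz',[-90,0,ph-180],degrees=True)
    print(round(ph,1),g.round(1),'dp',(Rc.inv().apply(g-o['tcp_pos'])/1000).round(4),'rot',(Rc.inv()*Rg).as_rotvec().round(3))
E
```

```text
t 20.18 pos [494.2 153.9 200.9] rot [-90.11   0.25  -9.6 ] F [ 0.1 -0.  -0.8] op 0.4
dp [0.0535 0.0703 0.2   ] rotvec [ 0.0043  1.1537 -0.0027] dist mm 218.6
```

```bash
P='python3 -m pendant'
$P '[{"dp":[0.007,0,0.025],"rotation":[0,0.11,0],"gripper":0},{"dp":[0.014,0,0.050],"rotation":[0,0.22,0],"gripper":0},{"dp":[0.020,0,0.075],"rotation":[0,0.33,0],"gripper":0},{"dp":[0.027,0,0.1],"rotation":[0,0.44,0],"gripper":0},{"dp":[0.034,0.005,0.125],"rotation":[0,0.55,0],"gripper":0},{"dp":[0.041,0.010,0.150],"rotation":[0,0.66,0],"gripper":0},{"dp":[0.047,0.015,0.175],"rotation":[0,0.77,0],"gripper":0},{"dp":[0.0535,0.020,0.2],"rotation":[0,0.88,0],"gripper":0}]'
python3 arc.py 104.3 104.3 1 25 110
```

```text
time: 20.85
tcp_pos: [580.1, 343.5, 178.7]
ee_rot: [-90.4, 0.1, -60.3]
ft_force: [0.1, -0.0, -0.5]
opening: 0.004
[580.1 343.5 178.7] [-9.038e+01  8.000e-02 -6.030e+01] [ 0.1 -0.  -0.5]
104.3 [579.6 343.6 110. ] dp [-0.0002  0.0687  0.    ] rot [ 0.007  0.269 -0.001]
```

```bash
P='python3 -m pendant'
$P '[{"dp":[0,0.01,0],"rotation":[0.007,0.1,0],"gripper":0},{"dp":[0,0.03,0],"rotation":[0.007,0.2,0],"gripper":0},{"dp":[0,0.05,0],"rotation":[0.007,0.269,0],"gripper":0},{"dp":[0,0.065,0],"rotation":[0.007,0.269,0],"gripper":0},{"dp":[0,0.0687,0],"rotation":[0.007,0.269,0],"gripper":0},{"dp":[0,0.0687,0],"rotation":[0.007,0.269,0],"gripper":0},{"dp":[0,0.0687,0],"rotation":[0.007,0.269,0],"gripper":0},{"dp":[0,0.0687,0],"rotation":[0.007,0.269,0],"gripper":0}]'
python3 - <<'E'
from h import *
from meas import rect
for n in('top','scene'):
    f=grab(n);W=cloud(f);Z=W[...,2];d=np.hypot(W[...,0]-555.7,W[...,1]-335)
    m=(d<22)&(Z>48)&(Z<68); print(n,m.sum()); 
    if m.sum()>5: rect(W,m,n)
E
python3 arc.py 104.3 104.3 1 25 28
```

```text
time: 21.52
tcp_pos: [580.4, 343.8, 111.1]
ee_rot: [-89.9, 0.1, -75.7]
ft_force: [0.7, 0.1, 0.2]
opening: 0.006
top 37
top 37 c [555.4 334.9] size [14.9 13.7] longaxis deg -26.18 zmed 58.9
scene 66
scene 66 c [558.8 337.7] size [14.7 14.1] longaxis deg -47.05 zmed 60.9
[580.4 343.7 111.4] [-8.986e+01  6.000e-02 -7.571e+01] [-0.4  0.  -0.1]
104.3 [579.6 343.6  28. ] dp [ 0.      0.0834 -0.0011] rot [-0.003 -0.    -0.001]
```

```bash
P='python3 -m pendant'
$P '[{"dp":[0,0.02,0.003],"rotation":[0,0,0],"gripper":0},{"dp":[0,0.035,0.003],"rotation":[0,0,0],"gripper":0},{"dp":[0,0.045,0.003],"rotation":[0,0,0],"gripper":0},{"dp":[0,0.055,0.003],"rotation":[0,0,0],"gripper":0},{"dp":[0,0.065,0.003],"rotation":[0,0,0],"gripper":0},{"dp":[0,0.075,0.003],"rotation":[0,0,0],"gripper":0},{"dp":[0,0.083,0.003],"rotation":[0,0,0],"gripper":0},{"dp":[0,0.083,0.003],"rotation":[0,0,0],"gripper":0}]'
python3 arc.py 104.3 144.3 9 17 28
```

```text
time: 22.28
tcp_pos: [582.3, 344.0, 26.3]
ee_rot: [-90.0, 0.0, -75.7]
ft_force: [-0.8, -0.2, 0.2]
opening: 0.004
[582.3 344.   26.3] [-9.005e+01  3.000e-02 -7.572e+01] [-0.8 -0.2  0.2]
104.3 [571.8 341.6  28. ] dp [-0.0003 -0.0016 -0.0108] rot [ 0.001 -0.    -0.   ]
109.3 [564.7 341.   28. ] dp [-0.0014 -0.0016 -0.0178] rot [ 0.001 -0.088 -0.   ]
114.3 [557.7 339.8  28. ] dp [-0.002  -0.0016 -0.0249] rot [ 0.001 -0.175 -0.001]
119.3 [550.8 338.   28. ] dp [-0.0019 -0.0016 -0.0321] rot [ 0.001 -0.262 -0.001]
124.3 [544.1 335.6  28. ] dp [-0.0012 -0.0016 -0.0392] rot [ 0.001 -0.349 -0.001]
129.3 [537.6 332.6  28. ] dp [ 0.0001 -0.0016 -0.0462] rot [ 0.001 -0.437 -0.001]
134.3 [531.4 329.   28. ] dp [ 0.002  -0.0016 -0.0531] rot [ 0.001 -0.524 -0.001]
139.3 [525.5 325.   28. ] dp [ 0.0045 -0.0016 -0.0597] rot [ 0.001 -0.611 -0.001]
144.3 [520.1 320.4  28. ] dp [ 0.0075 -0.0016 -0.0662] rot [ 0.001 -0.698 -0.001]
```

```bash
P='python3 -m pendant'
$P '[{"dp":[0,-0.001,-0.0108],"rotation":[0,0,0],"gripper":0},{"dp":[-0.0014,-0.0015,-0.0178],"rotation":[0,-0.088,0],"gripper":0},{"dp":[-0.002,-0.0015,-0.025],"rotation":[0,-0.175,0],"gripper":0},{"dp":[-0.0019,-0.0015,-0.032],"rotation":[0,-0.262,0],"gripper":0},{"dp":[-0.0012,-0.0015,-0.039],"rotation":[0,-0.349,0],"gripper":0},{"dp":[0,-0.0015,-0.046],"rotation":[0,-0.437,0],"gripper":0},{"dp":[0.002,-0.0015,-0.053],"rotation":[0,-0.524,0],"gripper":0},{"dp":[0.0045,-0.0015,-0.0597],"rotation":[0,-0.611,0],"gripper":0}]'
python3 arc.py 139.3 167.3 8 17 28
```

```text
time: 22.95
tcp_pos: [526.2, 325.5, 28.5]
ee_rot: [-89.9, 0.0, -40.5]
ft_force: [0.2, 0.4, -0.9]
opening: 0.007
[526.2 325.5  28.5] [-89.89   0.   -40.46] [ 0.2  0.4 -0.9]
139.3 [525.5 325.   28. ] dp [-0.0001  0.0005 -0.0008] rot [-0.002  0.004 -0.   ]
143.3 [521.1 321.3  28. ] dp [-0.0012  0.0005 -0.0065] rot [-0.002 -0.066 -0.   ]
147.3 [517.  317.4  28. ] dp [-0.0018  0.0005 -0.0121] rot [-0.002 -0.135  0.   ]
151.3 [513.1 313.2  28. ] dp [-0.002   0.0005 -0.0178] rot [-0.002 -0.205  0.   ]
155.3 [509.5 308.8  28. ] dp [-0.0018  0.0005 -0.0235] rot [-0.002 -0.275  0.   ]
159.3 [506.3 304.1  28. ] dp [-0.0013  0.0004 -0.0292] rot [-0.002 -0.345  0.   ]
163.3 [503.4 299.2  28. ] dp [-0.0003  0.0004 -0.0349] rot [-0.002 -0.415  0.   ]
167.3 [500.8 294.1  28. ] dp [ 0.0011  0.0004 -0.0404] rot [-0.002 -0.484  0.   ]
```

```bash
P='python3 -m pendant'
$P '[{"dp":[-0.0012,0.0005,-0.0065],"rotation":[0,-0.066,0],"gripper":0},{"dp":[-0.0018,0.0005,-0.012],"rotation":[0,-0.135,0],"gripper":0},{"dp":[-0.002,0.0005,-0.0178],"rotation":[0,-0.205,0],"gripper":0},{"dp":[-0.0018,0.0005,-0.0235],"rotation":[0,-0.275,0],"gripper":0},{"dp":[-0.0013,0.0005,-0.029],"rotation":[0,-0.345,0],"gripper":0},{"dp":[-0.0003,0.0005,-0.0349],"rotation":[0,-0.415,0],"gripper":0},{"dp":[0.001,0.0005,-0.040],"rotation":[0,-0.484,0],"gripper":0},{"dp":[0.001,0.0005,-0.040],"rotation":[0,-0.484,0],"gripper":0}]'
python3 arc.py 165 171 4 16 28
python3 - <<'E'
from h import *
from meas import rect
f=grab('top','t8.png');cv2.imwrite('pics/t8c.png',cv2.resize(f['color'][180:285,130:270,::-1],None,fx=5,fy=5,interpolation=cv2.INTER_CUBIC))
f=grab('scene');W=cloud(f);Z=W[...,2];d=np.hypot(W[...,0]-500,W[...,1]-276);m=(d<25)&(Z>50)&(Z<66);print(m.sum());rect(W,m,'knob scene')
E
```

```text
time: 23.62
tcp_pos: [500.9, 294.1, 28.5]
ee_rot: [-89.9, -0.1, -12.7]
ft_force: [0.4, 0.8, 0.0]
opening: 0.007
[500.9 294.1  28.5] [-8.988e+01 -8.000e-02 -1.268e+01] [0.4 0.8 0. ]
165.0 [502.  296.1  28. ] dp [0.0006 0.0005 0.0022] rot [-0.002  0.041  0.001]
167.0 [500.7 293.5  28. ] dp [-0.0001  0.0005 -0.0006] rot [-0.002  0.006  0.001]
169.0 [499.6 290.9  28. ] dp [-0.0006  0.0005 -0.0034] rot [-0.002 -0.029  0.001]
171.0 [498.6 288.2  28. ] dp [-0.001   0.0005 -0.0062] rot [-0.002 -0.064  0.002]
1
knob scene 1 c [498.9 251.3] size [0. 0.] longaxis deg 0.0 zmed 50.1
```

View pics/t8c.png

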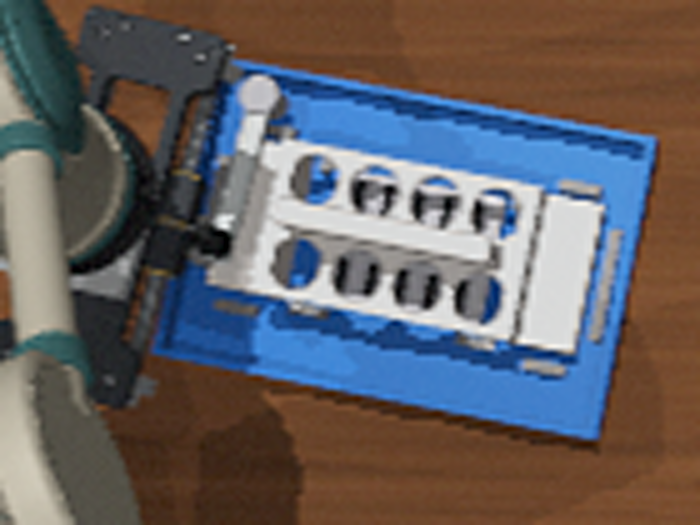

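The crop shows the arm (from (258,95) to (212,240)) lying across the rack's +y toe, almost closed. I'll push until the stop shows up in the force.

```bash
P='python3 -m pendant'
$P '[{"dp":[0,0,-0.001],"rotation":[0,-0.01,0],"gripper":0},{"dp":[-0.0003,0,-0.002],"rotation":[0,-0.02,0],"gripper":0},{"dp":[-0.0006,0,-0.003],"rotation":[0,-0.03,0],"gripper":0},{"dp":[-0.0007,0,-0.004],"rotation":[0,-0.04,0],"gripper":0},{"dp":[-0.001,0,-0.005],"rotation":[0,-0.05,0],"gripper":0},{"dp":[-0.001,0,-0.006],"rotation":[0,-0.054,0],"gripper":0},{"dp":[-0.001,0,-0.006],"rotation":[0,-0.054,0],"gripper":0},{"dp":[-0.001,0,-0.006],"rotation":[0,-0.054,0],"gripper":0}]'
```

```text
time: 24.38
tcp_pos: [499.7, 290.0, 28.5]
ee_rot: [-89.7, -0.2, -9.8]
ft_force: [1.1, 4.5, -1.1]
opening: 0.004
```

```bash
P='python3 -m pendant'
$P '[{"dp":[0,0,-0.001],"rotation":[0,0,0],"gripper":0},{"dp":[0,0,-0.002],"rotation":[0,0,0],"gripper":0},{"dp":[0,0,-0.003],"rotation":[0,0,0],"gripper":0},{"dp":[0,0,-0.004],"rotation":[0,0,0],"gripper":0},{"dp":[0,0,-0.004],"rotation":[0,0,0],"gripper":0},{"dp":[0,0,-0.004],"rotation":[0,0,0],"gripper":0},{"dp":[0,0,-0.004],"rotation":[0,0,0],"gripper":0},{"dp":[0,0,-0.004],"rotation":[0,0,0],"gripper":0}]'
```

```text
time: 25.05
tcp_pos: [499.7, 289.8, 28.7]
ee_rot: [-89.4, -0.2, -9.9]
ft_force: [1.6, 11.7, -3.5]
opening: 0.006
```

The arm is hard against its stop: 11.7 N and no further travel. Backing away and going up to check.

```bash
P='python3 -m pendant'
$P '[{"dp":[0,0,0.005],"rotation":[0,0,0],"gripper":0},{"dp":[0,0,0.015],"rotation":[0,0,0],"gripper":0},{"dp":[0,0,0.025],"rotation":[0,0,0],"gripper":0},{"dp":[0,-0.02,0.03],"rotation":[0,0,0],"gripper":0},{"dp":[0,-0.05,0.03],"rotation":[0,0,0],"gripper":0},{"dp":[0,-0.08,0.03],"rotation":[0,0,0],"gripper":0},{"dp":[0,-0.11,0.03],"rotation":[0,0,0],"gripper":0},{"dp":[0,-0.14,0.03],"rotation":[0,0,0],"gripper":0}]'
$P '[{"dp":[0,-0.01,-0.03],"rotation":[0,0,0],"gripper":0},{"dp":[0,-0.02,-0.06],"rotation":[0,0,0],"gripper":0},{"dp":[0,-0.03,-0.09],"rotation":[0,0,0],"gripper":0},{"dp":[0,-0.03,-0.12],"rotation":[0,0,0],"gripper":0},{"dp":[0,-0.03,-0.15],"rotation":[0,0,0],"gripper":0},{"dp":[0,-0.03,-0.17],"rotation":[0,0,0],"gripper":0},{"dp":[0,-0.03,-0.17],"rotation":[0,0,0],"gripper":0},{"dp":[0,-0.03,-0.17],"rotation":[0,0,0],"gripper":0}]'
python3 - <<'E'
from h import *
from meas import rect
f=grab('wrist','w9.png');W=cloud(f);Z=W[...,2];C=f['color'].astype(int);blue=(C[...,2]>C[...,0]+60)
a=np.radians(80.4);ex=np.array([np.sin(a),-np.cos(a)]);ey=np.array([np.cos(a),np.sin(a)])
c0=np.array([499.3,183.5]);L=np.stack([(W[...,:2]-c0)@ex,(W[...,:2]-c0)@ey],-1);W2=np.dstack([L,Z])
q=L[blue&(Z>17)&(Z<30)];print('tray',q.min(0).round(1),q.max(0).round(1))
I=(abs(L[...,0])<48)&(abs(L[...,1])<102)&~blue
rect(W2,I&(Z>44)&(Z<55),'deck')
rect(W2,I&(Z>85)&(Z<98),'bar')
m=I&(Z>8.5)&(Z<14)&(abs(L[...,0])<38)&(abs(L[...,1])<48);print('plate seen',m.sum(),np.median(Z[m]),L[m].min(0).round(1),L[m].max(0).round(1))
rect(W2,(Z>56)&(Z<70)&(abs(L[...,1]-88)<25)&(abs(L[...,0]+18)<30),'knob, want -18,88')
rect(W2,(Z>32)&(Z<41)&(L[...,1]>70)&(L[...,0]<75)&(L[...,0]>-35),'arm')
g=grab('top');W=cloud(g);v,u=np.mgrid[:420,:560]
for n,b in dict(jb=(355,110,388,150),ja=(285,110,318,150),case=(172,108,255,168)).items(): rect(W,(u>b[0])&(u<b[2])&(v>b[1])&(v<b[3])&(W[...,2]>(25 if n=='case' else 70)),n)
E
```

```text
time: 25.72
tcp_pos: [503.7, 317.6, 170.2]
ee_rot: [-89.5, -0.1, -9.9]
ft_force: [1.0, -0.9, 0.5]
opening: 0.001
time: 26.38
tcp_pos: [474.4, 149.4, 198.8]
ee_rot: [-89.5, -0.1, -10.0]
ft_force: [0.6, 0.2, 0.9]
opening: 0.004
tray [ -80.2 -118.6] [ 80.4 118.2]
deck 4302 c [0.9 8.9] size [155.   80.2] longaxis deg 89.92 zmed 49.3
bar 1725 c [ 1.  -0.5] size [109.3  14. ] longaxis deg -89.83 zmed 89.1
plate seen 2027 11.42279683228196 [-34.2 -45.1] [35.5 44.1]
knob, want -18,88 232 c [-18.   87.7] size [15.4 14.4] longaxis deg -89.85 zmed 63.1
arm 885 c [21.9 88.4] size [99.5 19.6] longaxis deg -1.32 zmed 36.3
jb 358 c [ 761.4 -226.8] size [51.9 51.3] longaxis deg -44.04 zmed 83.2
ja 346 c [759.8 -49.7] size [52.3 50.5] longaxis deg -51.32 zmed 82.8
case 2214 c [738.2 183.9] size [169.9 114.1] longaxis deg 72.86 zmed 28.1
```

View pics/w9.png

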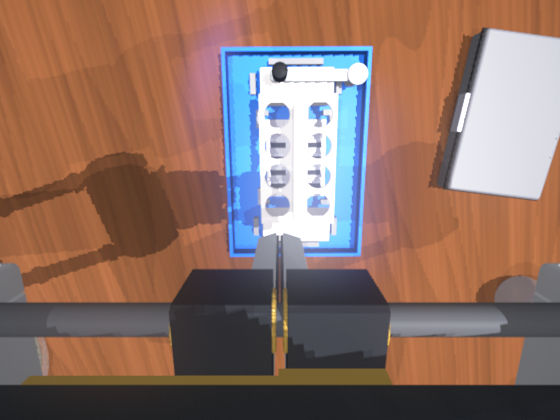

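The arm is closed across the toe, with the knob at (280,72) and the pivot at (357,73). The rack and plate are centred and the bystanders haven't moved. Handing in.

```bash
python3 -c "
from station import robot
print(robot.get_obs()['joint_velocities'].round(2),robot.hand_in())"
```

```text
the job is handed in; nothing more can be done
[ 0.74  0.3  -0.22  0.09 -0.06 -0.24] None
```

I packed the tray in the required order and handed the job in at about 26.5 s of the 64 s allowed; no verdict was reported. The steel plate went inside its lugs first, then the far rack over it. I then pushed the retaining arm home with the closed fingers until it stopped at about 12 N.

**Last checks (wrist camera, tray frame):**

| Item | Result |
|---|---|
| Plate | Within about 1 mm of centre and square, measured before the rack went on. The parts seen through the rack afterwards agree. |
| Rack | Bar at x +1.0, y -0.5 mm, yaw under 0.5°, at the height expected for standing on the floor. |
| Knob | At (-18.0, 87.7) mm against an ideal (-18, 88), so the arm is closed. |
| Jars and case | Within about 1 mm of where they started. |

**What failed or disagreed:**
- **Missed grasps:** the first two tries on the plate closed above its rib. The fingertips stand about 12 mm behind the reported TCP, not 25 mm ahead as stated. I worked from the measured offset after that; the plate had not moved.
- **Cameras:** the top and wrist cameras differed by about 2 mm in y, so I did the placing with the wrist camera alone.
- **Arm deck reading:** in the last picture the deck's fitted rectangle was off in y (8.9 mm). It most likely picked up points on the retaining arm; the bar reading agreed with the earlier checks.

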